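Fetch the tray from under a balanced purge-cabinet sash

ROBOT

A 6-joint arm with a two-finger parallel gripper is mounted at the origin on a cart in front of the work surface, level with it; the furniture and walls round the work are solid. World frame = base frame: x ahead of the robot, y to its left, z up, the work surface at z = 0. Lengths are in mm, angles in rad, forces in N, time in s.
With the tool pointing down it reaches from about 350 to 975 mm from the base axis. Payload 7.1 kg.
Tool frame: the origin (TCP) lies on the centre line of the jaws, within the pads' length; the fingertips stand 17 mm ahead of it and the grasp point (between the pads) lies 2 mm behind it; z points along the fingers, y is the direction in which the jaws open and shut (so a half turn about z gives the same grasp; the last joint's range is limited). The gripper opens to 88 mm and grips with 3 to 60 N. Pads are 20 mm wide; open, the fingers measure 115 mm over their backs; the gripper's body (75 mm by 178 mm) begins 61 mm behind the grasp point.
Start: joints at [-1.351, 0.423, 1.63, -0, 1.089, -0.019], TCP at [147.855, -607.243, 239.675] pointing down, gripper open.
Joint ranges: [-3, 3], [-0.9, 2.11], [0.09, 2.58], [-1.31, 4.45], [0.11, 2.69], [-2.54, 2.54]. Speed limits (rad/s): [2.39, 2.39, 3.01, 3.14, 3.14, 3.14].

INTERFACE

Orientations are given as [roll, pitch, yaw] about the fixed x, y, z axes, in that order (R = Rz(yaw) Ry(pitch) Rx(roll)).
In Python, from cell import manip, viewer, nets gives the robot as it stands. The module is installed in compiled form; this text tells all that it offers.
- The arm moves only by the shell command python3 -m crank 'ROWS'. ROWS is JSON, a list of rows, each a list of 3 entries, a list of its own where there are three numbers: the opening, from 0 (shut) to 1 (fully open), then the shift along the tool's x, y, z in cm, then the turn, a rotation vector about the tool's x, y, z in rad. In form: [[grip, [dx, dy, dz], [wx, wy, wz]], ...]. A call has 1 to 20 rows; each row shifts and turns the pose as measured when the row begins, along the tool's axes as they then stand; what a row does not reach is not made up. A row lasts 1/8 s, in which the tool goes at most 62.5 mm and 10.7 degrees, less where a joint would pass 70% of its speed; a pose out of reach is approached as far as the arm can. A call is refused whole if a number of a shift passes 6.25 or a number of a turn 0.188, either way. A call with a gripper value outside its range is refused whole. The fingers move at their own pace and stop on an object; the grip force is fixed at half the most. Time passes only in rows, so rows that do not move let the fingers close. It gives the time, the measured TCP pose, the force and the opening at its end, in the units of the state.
- manip.read_state(): the state, without advancing time (a new reading comes with each control period).
- viewer.capture(name): name is "side" or "top"; returns a dict with "pixels" (400x640x3 uint8, red, green, blue), "range_z" (400x640 float32, mm along the optical axis (not along the pixel's ray), 0 where there is no reading), "K" (3x3 intrinsics, pixels), "position" and "rotation" of the camera in the world. Camera axes: x right, y down, z forward; pixel columns grow to the right and rows downward; lengths in mm; the calibration is good to about 2 mm. A picture is of the moment at which its call begins.
- manip.sign_off(): hands the job in, once; it reports no verdict.
Trained networks look in the newest picture that a camera, given by its name, has taken for a name from the list of things; names that differ only in an ending like _2 or _b are one class to them, and where a whole thing is asked for, a point or a joint stands for the part that bears it (a point fixed in the world has none). Each returns a list of dicts, best first, with "score" (0 to 1); they miss things now and then, are a little off and sometimes report something else, mostly with a low value. They report only what shows in the picture. A call takes as long as a camera call.
- nets.masks_of(camera, name): "pixels" (400x640 bool, what is visible of it) and "extent" ([centre column, centre row, width, height] in pixels, round what is visible of it).
The state is a dict: "t": time; "q": joint angles; "qd": joint speeds; "joint_torque": joint torques, N m; "tcp_pos": TCP position; "ee_rot": TCP orientation; "ft_force": force on the tool from outside, world axes, zero at the start; "wrist_torque": the same for the moment, N m; "finger_gap": opening from 0.0 (shut) to 1.0 (fully open).
Only numpy, scipy, OpenCV 4.12 (cv2) and the standard library are available. Lean on these libraries where they do the work, as an engineer would, in place of code of your own. Each camera call takes 0.05 s, during which the arm holds its last target.

TASK

Press the flat key on the control pod with a firm fingertip, without hammering it, to pause the purge. Then lift the clear sash of the little cabinet by its bar until it stays up by itself, neither sinking nor running up to its top stops, and let go of it. Reach in under it and draw the metal tray straight out onto the bench until all of it is in front of the sash, standing flat with its grey case still in it; leave the sash up and the other things on the bench alone.

Things in the scene. Friction and masses are not known exactly. Their poses are not given: they have to be found in the camera images.
- cabinet: Fixed white bench cabinet, clear side walls, 308 mm wide, roof at 223 mm, sash posts 472 mm tall; no floor. Origin on the bench, mid-opening, in the plane of the sash's front face; x points into the cabinet (back wall's inner face at x = 152 mm), y left, z up. Opening 280 mm wide; posts from x = -14 to 18 mm. The weighted lever on its left wall balances the sash. Place and yaw vary.
- sash (a joint): Height (m) of the sliding sash: 0 shut, 0.225 at the rubber top stops; free gap below it = value + 22 mm. No latch. Lifting takes 7 to 10 N at first and 42 N less per metre of height, as the balance pulls harder. Guide friction, 0.75 N, holds it only in a band some 35 mm high: lower it sinks shut, higher it runs up to the stops (it can be pushed down again).
- bar (a point): Middle of the sash's pull bar: round, 12 mm thick, 170 mm long along the cabinet's y, axis 45 mm in front of the sash, a post to the sash 80 mm to either side; 85 mm above the bench when shut, rises with the sash. Closed fingers leaning forward (45 to 60 degrees) fit between bar and sash and lift the bar from beneath.
- sash_edge (a point): Middle of the lower edge of the sash, a clear 6 mm sheet 197 mm high in an aluminium frame; 22 mm above the bench when shut. The middle of the band in which it stays lies at a sash height of 0.14 to 0.19 m and differs each time with the unknown weight: it must be felt. There a lifting hand feels only about 1 N, and the sash stays behind when the hand is lowered a few mm.
- key_top (a point): Middle of the upper face of the flat grey square membrane key, 34 x 34 mm, facing straight up on the black panel of the control pod, 40 mm above the bench. It gives about 1 mm (6 N per mm); it works at a press of 5 N kept for a fifth of a second, and is damaged above 50 N.
- pod: Fixed grey control pod, 100 mm (its x) x 76 mm (its y) x 36 mm, standing on the bench in front of and to the right of the cabinet opening; origin in the middle of its underside.
- tray: Loose open aluminium tray, 115 (its x) x 150 (its y) x 32 mm high (35 over the rolled rim), walls and floor 4 mm, about 0.25 kg, on the bench inside the cabinet, at first 12 to 20 mm behind the sash. Origin mid-underside; x points to its rear wall, about along the cabinet's x. The front 42 mm of its inside are empty: a fingertip can reach in behind the front wall.
- filter_case: Grey square plastic case, 58 x 58 x 15 mm, lying loose in the rear part of the tray; origin at the middle of its underside.
- objective_can_1: Bystander: white canister with a dark lid, 44 mm across, 58 mm tall; origin at the middle of its underside.
- shipper_1: Bystander: flat round cream wafer shipper, 113 mm across, 15 mm high; origin at the middle of its underside.
- petri_1: Bystander: clear round dish, 60 mm across, 16 mm high; origin at the middle of its underside.

How it is judged:
By the outcome, as a careful person would: the job done as asked, in the order asked, and still so for the second after the job is handed in, with the robot touching nothing.
It also fails if it takes over 64 s, if anything falls off the work surface, if the arm or the gripper's body presses on something with over 40 N, if the wrist force passes 120 N, or if a joint passes its speed limit or range.

## Working session

There is one attempt and no reset: what is moved stays moved. The work goes in short steps, Python scripts to look and compute and a shell command to move; the robot and the scene stay as the last step left them, time stands still between calls to the robot, and variables do not carry over. Pictures are saved under pics/ and viewed, and the job is handed in when it is done.

```bash
mkdir -p pics; ls
cat > h.py <<'E'
import numpy as np,cv2
from scipy.spatial.transform import Rotation as Rn
from cell import manip,viewer,nets
def cap(n,fn=None):
    c=viewer.capture(n)
    if fn: cv2.imwrite('pics/'+fn,c['pixels'][:,:,::-1])
    return c
def world(c,mask=None):
    z=c['range_z'];K=np.array(c['K']);v,u=np.mgrid[0:400,0:640]
    P=np.stack([(u-K[0,2])/K[0,0]*z,(v-K[1,2])/K[1,1]*z,z],-1)
    R=np.array(c['rotation'])
    if R.shape!=(3,3): R=Rn.from_euler('xyz',R).as_matrix()
    return P@R.T+np.array(c['position'])
E
python3 - <<'E'
from h import *
s=manip.read_state();print(s)
for n in('side','top'):
    c=cap(n,n+'0.png');print(n,c['K'],c['position'],c['rotation'])
    W=world(c);z=c['range_z']
    for k in ['cabinet','sash','bar','key_top','pod','tray','filter_case','objective_can_1','shipper_1','petri_1']:
        for d in nets.masks_of(n,k)[:2]:
            m=d['pixels']&(z>0)
            p=W[m]
            print(k,round(d['score'],2),np.round(d['extent']),m.sum(),np.round(np.median(p,0)) if len(p) else '',np.round(np.percentile(p,[2,98],axis=0)).tolist() if len(p) else '')
E
```

```text
pics
{'t': 0.0, 'q': array([-1.35099952e+00,  4.23815480e-01,  1.63071150e+00,  4.47170759e-07,
        1.08859623e+00, -1.90196338e-02]), 'qd': array([-0.0013246 , -0.00151754,  0.00095667,  0.00017608,  0.00076275,
       -0.00017991]), 'joint_torque': array([-5.84689697e-04, -5.44613421e+01, -2.73667270e+01,  6.45338511e-02,
        2.29250657e-02, -1.34629026e-04]), 'tcp_pos': array([ 147.74025928, -606.72830035,  238.90906668]), 'ee_rot': array([-3.14006238e+00, -2.95046514e-05,  2.38816211e-01]), 'ft_force': array([-0.04471375,  0.11418148, -0.16225747]), 'wrist_torque': array([ 0.02540699, -0.00803182,  0.05910945]), 'finger_gap': 0.9995570966955131}
side [[406.7150809    0.         313.56340455]
 [  0.         406.7150809  200.73358136]
 [  0.           0.           1.        ]] [ 346.07360142 -586.06997897  883.40355517] [-2.4719721   0.00669452 -0.33170269]
cabinet 0.7 [364. 146. 132. 251.] 16715 [600. -64. 223.] [[563.0, -158.0, 11.0], [746.0, 162.0, 473.0]]
cabinet 0.6 [328. 187.  49. 126.] 2992 [589.   4. 122.] [[541.0, -107.0, 2.0], [597.0, 138.0, 221.0]]
sash 0.7 [327.
[... 1162 characters left out ...]
.  42.  50.] 1419 [ 503. -215.   38.] [[456.0, -256.0, 16.0], [553.0, -176.0, 44.0]]
tray 0.7 [322. 166.  62.   6.] 254 [634.   1.   5.] [[628.0, -72.0, 0.0], [639.0, 72.0, 37.0]]
tray 0.58 [231. 252.  25.  21.] 342 [420. 206.  58.] [[400.0, 188.0, 9.0], [440.0, 229.0, 63.0]]
filter_case 0.4 [319. 183. 133.  36.] 2553 [590.   5. 136.] [[541.0, -123.0, 39.0], [599.0, 131.0, 223.0]]
objective_can_1 0.88 [231. 252.  20.  20.] 339 [420. 206.  58.] [[400.0, 188.0, 11.0], [440.0, 229.0, 63.0]]
shipper_1 0.85 [440. 170.  45.  47.] 1537 [ 620. -289.   15.] [[573.0, -335.0, 8.0], [672.0, -238.0, 20.0]]
petri_1 0.94 [192. 222.  29.  19.] 510 [486. 304.  17.] [[459.0, 277.0, 9.0], [512.0, 332.0, 21.0]]
```

View pics/side0.png

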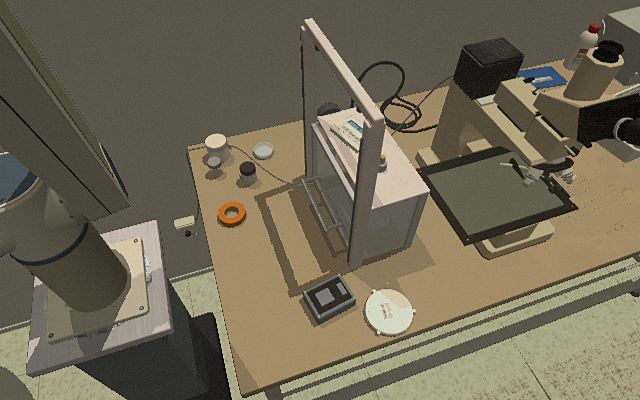

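View pics/top0.png

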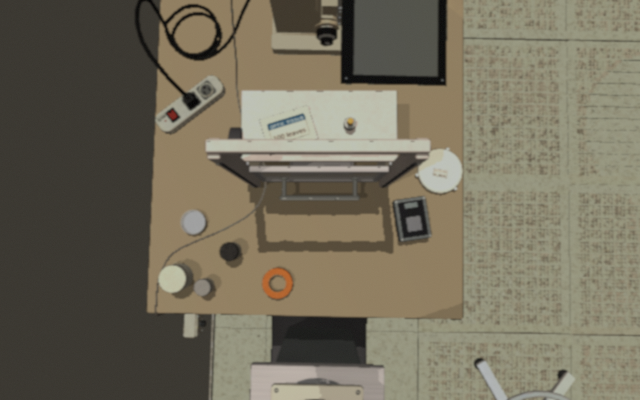

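Run:
```python
from h import *
for n in('side','top'):
    c=cap(n);W=world(c);z=c['range_z']
    x,y,h=W[...,0],W[...,1],W[...,2]
    # bar points: in front of sash, z 78-97
    m=(z>0)&(x>530)&(x<565)&(abs(y-5)<110)&(h>75)&(h<100)
    p=W[m];print(n,'bar',m.sum(),p.mean(0).round(1),np.percentile(p,[0,100],axis=0).round(1).tolist())
    if m.sum()>10: print(np.polyfit(p[:,1],p[:,0],1))
    # sash front: x ~590
    m=(z>0)&(x>575)&(x<610)&(abs(y-5)<125)&(h>110)&(h<215)
    p=W[m];A=np.c_[p[:,1],p[:,2],np.ones(len(p))];print('sash',np.linalg.lstsq(A,p[:,0],rcond=None)[0],m.sum())
    d=nets.masks_of(n,'key_top')[0];p=W[d['pixels']&(z>0)]
    r=cv2.minAreaRect(p[:,:2].astype(np.float32));print('key',r)
    # posts tops z>440
    m=(z>0)&(h>455)&(h<490);p=W[m]
    for s in(1,-1):
        q=p[(p[:,1]-5)*s>0]
        if len(q): print('post',len(q),cv2.minAreaRect(q[:,:2].astype(np.float32)))
    m=(z>0)&(h>215)&(h<232)&(x>600)&(x<800);p=W[m];print('roof',cv2.minAreaRect(p[:,:2].astype(np.float32)))
```

```text
side bar 330 [545.8  -1.2  89.6] [[537.4, -85.5, 82.6], [564.3, 92.4, 95.0]]
[-1.5929083e-02  5.4580238e+02]
sash [-2.15499953e-02 -1.49614034e-02  5.92341995e+02] 1118
key ((492.1405029296875, -217.28846740722656), (34.98725128173828, 35.627197265625), 9.239252090454102)
post 1623 ((311.1466979980469, 214.70944213867188), (419.30377197265625, 584.4180908203125), 89.98819732666016)
post 3687 ((591.1339721679688, -114.48977661132812), (237.1588592529297, 932.260986328125), 77.22109985351562)
roof ((699.6892700195312, 132.9373779296875), (584.0897827148438, 199.3226318359375), 89.99217987060547)
top bar 526 [546.8   3.2  90. ] [[538.1, -86.3, 82.6], [564.6, 91.5, 96.6]]
[-1.74247962e-02  5.46827542e+02]
sash [-2.12562710e-02 -2.92676416e-02  5.94942566e+02] 567
key ((492.88470458984375, -219.20706176757812), (33.75926208496094, 33.768310546875), 10.369977951049805)
post 7775 ((516.3455810546875, 213.28518676757812), (416.08056640625, 590.4325561523438), 89.95809936523438)
post 1775 ((592.6624755859375, -77.38423919677734), (31.496761322021484, 162.88046264648438), 2.208250045776367)
roof ((699.9075317382812, 135.6032257080078), (570.6116333007812, 199.4695587158203), 89.95762634277344)
```

Side view: cabinet with shut sash around (330,188), bar at (320,210), pod at (328,297), key at (323,297). Top view: key at (414,224), can at (231,252), petri dish at (192,222), shipper at (440,170). Both cameras agree to within 2 mm: key about (492,-218,41), bar about (546,3,85), cabinet yaw about 0.02. First step is the key.

```bash
cat >> h.py <<'E'
def plan(pos,tilt=0,yaw=0,back=0,n=None):
    """delta in tool frame (cm) and rotvec to reach target; tool z forward-down by tilt deg"""
    s=manip.read_state();R=Rn.from_euler('xyz',s['ee_rot'])
    T=Rn.from_euler('z',yaw)*Rn.from_euler('y',-np.radians(tilt))*Rn.from_euler('x',np.pi)
    d=R.inv().apply(np.array(pos)-s['tcp_pos'])/10
    w=(R.inv()*T).as_rotvec()
    k=max(np.linalg.norm(d)/6.2,np.abs(w).max()/.185)
    print('t',round(s['t'],2),'tcp',s['tcp_pos'].round(1),'rot',s['ee_rot'].round(3),'F',s['ft_force'].round(1),'gap',round(s['finger_gap'],2))
    print('delta cm',d.round(2),'w',w.round(3),'minrows',round(k,1),'per row',(d/np.ceil(k)).round(2),(w/np.ceil(k)).round(3))
E
python3 -c "
from h import *
plan([492.5,-218.5,85],0,.18)"
```

```text
t 1.3 tcp [ 147.9 -607.2  239.7] rot [-3.142 -0.     0.239] F [ 0.   0.3 -0.1] gap 1.0
delta cm [ 42.68 -29.62  15.47] w [-0.    -0.     0.059] minrows 8.7 per row [ 4.74 -3.29  1.72] [-0.    -0.     0.007]
```

```bash
python3 -m crank '[[0,[4.7,-3.3,1.3],[0,0,0.006]],[0,[4.7,-3.3,1.3],[0,0,0.006]],[0,[4.7,-3.3,1.3],[0,0,0.006]],[0,[4.7,-3.3,1.3],[0,0,0.006]],[0,[4.7,-3.3,1.3],[0,0,0.006]],[0,[4.7,-3.3,1.3],[0,0,0.006]],[0,[4.7,-3.3,1.3],[0,0,0.006]],[0,[4.7,-3.3,1.3],[0,0,0.006]],[0,[4.7,-3.3,1.3],[0,0,0.006]]]'; python3 -c "
from h import *
plan([492.5,-218.5,66],0,.18)"
```

```text
t: 2.42
tcp_pos: [508.8, -223.0, 121.1]
ee_rot: [3.132, -0.004, 0.175]
ft_force: [0.3, -0.4, 0.1]
finger_gap: 0.026
t 2.42 tcp [ 508.8 -223.   121.1] rot [ 3.132 -0.004  0.175] F [ 0.3 -0.4  0.1] gap 0.03
delta cm [-1.55 -0.77  5.5 ] w [ 0.009 -0.004 -0.005] minrows 0.9 per row [-1.55 -0.77  5.5 ] [ 0.009 -0.004 -0.005]
```

```bash
python3 -m crank '[[0,[-0.8,-0.4,2],[0,0,0]],[0,[-0.7,-0.4,2],[0,0,0]],[0,[0,0,1],[0,0,0]],[0,[0,0,0],[0,0,0]],[0,[0,0,0],[0,0,0]]]'; python3 -c "
from h import *
plan([492.5,-218.5,58],0,.18)"
```

```text
t: 3.05
tcp_pos: [497.4, -215.0, 69.9]
ee_rot: [3.131, -0.007, 0.182]
ft_force: [0.2, -0.4, -0.3]
finger_gap: 0.005
t 3.05 tcp [ 497.4 -215.    69.9] rot [ 3.131 -0.007  0.182] F [ 0.2 -0.4 -0.3] gap 0.01
delta cm [-0.55  0.24  1.19] w [ 0.011 -0.007  0.002] minrows 0.2 per row [-0.55  0.24  1.19] [ 0.011 -0.007  0.002]
```

```bash
python3 -m crank '[[0,[-0.5,0.2,0.4],[0,0,0]],[0,[0,0,0.3],[0,0,0]],[0,[0,0,0.2],[0,0,0]],[0,[0,0,0.1],[0,0,0]],[0,[0,0,0],[0,0,0]]]'
```

```text
t: 3.68
tcp_pos: [493.5, -219.4, 60.7]
ee_rot: [3.129, -0.009, 0.18]
ft_force: [0.1, -0.2, 0.1]
finger_gap: 0.008
```

```bash
python3 -m crank '[[0,[0,0,0.1],[0,0,0]],[0,[0,0,0.1],[0,0,0]]]'
```

```text
t: 3.92
tcp_pos: [493.7, -219.3, 58.7]
ee_rot: [3.129, -0.009, 0.181]
ft_force: [0.1, 0.1, 0.1]
finger_gap: 0.005
```

```bash
python3 -m crank '[[0,[0,0,0.1],[0,0,0]],[0,[0,0,0.1],[0,0,0]]]'
```

```text
t: 4.18
tcp_pos: [493.8, -219.4, 56.8]
ee_rot: [3.129, -0.009, 0.181]
ft_force: [-1.6, 0.3, 5.1]
finger_gap: 0.005
```

```bash
python3 -m crank '[[0,[0,0,0.1],[0,0,0]]]'; python3 -m crank '[[0,[0,0,0.1],[0,0,0]]]'
```

```text
t: 4.3
tcp_pos: [493.8, -219.4, 56.2]
ee_rot: [3.129, -0.009, 0.181]
ft_force: [-2.6, 1.5, 9.4]
finger_gap: 0.006
t: 4.42
tcp_pos: [493.8, -219.4, 55.8]
ee_rot: [3.129, -0.009, 0.181]
ft_force: [-3.5, 2.1, 10.3]
finger_gap: 0.003
```

```bash
python3 -m crank '[[0,[0,0,0.1],[0,0,0]],[0,[0,0,0.08],[0,0,0]]]'; python3 -m crank '[[0,[0,0,0.08],[0,0,0]],[0,[0,0,0.08],[0,0,0]],[0,[0,0,0.08],[0,0,0]]]'
```

```text
t: 4.68
tcp_pos: [493.8, -219.4, 55.6]
ee_rot: [3.129, -0.009, 0.181]
ft_force: [-3.5, 1.5, 12.4]
finger_gap: 0.003
t: 5.05
tcp_pos: [493.8, -219.4, 55.8]
ee_rot: [3.129, -0.009, 0.181]
ft_force: [-2.4, 1.2, 11.3]
finger_gap: 0.003
```

```bash
python3 -m crank '[[0,[0,0,-1],[0,0,0]],[0,[0,0,-4],[0,0,0]],[0,[0,0,-4],[0,0,0]]]'; python3 -c "
from h import *
plan([465,3,125],50,.021)
cap('top','top1.png')"
```

```text
t: 5.42
tcp_pos: [491.1, -217.6, 145.8]
ee_rot: [3.132, -0.004, 0.181]
ft_force: [0.3, -0.8, 0.5]
finger_gap: 0.002
t 5.42 tcp [ 491.1 -217.6  145.8] rot [ 3.132 -0.004  0.181] F [ 0.3 -0.8  0.5] gap 0.0
delta cm [  1.39 -22.18   1.87] w [-0.061  0.866  0.153] minrows 4.7 per row [ 0.28 -4.44  0.37] [-0.012  0.173  0.031]
```

View pics/top1.png

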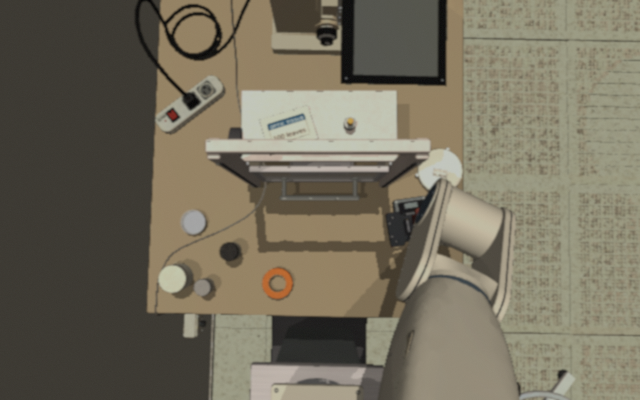

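The arm covers the pod at (410,215), with a red mark on its display at (412,205). Nothing else has moved. Next is the bar.

```bash
python3 -m crank '[[0,[0,-4.2,0],[-0.012,0.17,0.03]],[0,[0,-4.2,0],[-0.012,0.17,0.03]],[0,[0,-4.2,0],[-0.012,0.17,0.03]],[0,[0,-4.2,0],[-0.012,0.17,0.03]],[0,[0,-4.2,0],[-0.012,0.17,0.03]]]'; python3 -c "
from h import *
plan([475,3,110],50,.021)"
```

```text
t: 6.1
tcp_pos: [491.2, -73.2, 153.8]
ee_rot: [-3.086, -0.546, 0.115]
ft_force: [0.5, 0.7, -0.1]
finger_gap: 0.005
t 6.1 tcp [491.2 -73.2 153.8] rot [-3.086 -0.546  0.115] F [ 0.5  0.7 -0.1] gap 0.0
delta cm [-2.9  -7.56  3.78] w [-0.116  0.329  0.063] minrows 1.8 per row [-1.45 -3.78  1.89] [-0.058  0.164  0.031]
```

```bash
python3 -m crank '[[0,[-0.8,-3.5,0.5],[-0.03,0.11,0.02]],[0,[-0.7,-3.5,0.5],[-0.03,0.11,0.02]],[0,[-0.7,-0.7,0.5],[-0.03,0.11,0.02]],[0,[-0.5,0,0.5],[0,0,0]],[0,[0,0,0],[0,0,0]]]'; python3 -c "
from h import *
plan([475,3,105],50,.021)"
```

```text
t: 6.72
tcp_pos: [486.3, -25.1, 139.6]
ee_rot: [-3.026, -0.68, 0.072]
ft_force: [-0.3, -0.1, 0.0]
finger_gap: 0.012
t 6.72 tcp [486.3 -25.1 139.6] rot [-3.026 -0.68   0.072] F [-0.3 -0.1  0. ] gap 0.01
delta cm [-2.9  -2.62  2.43] w [-0.151  0.195  0.025] minrows 1.1 per row [-1.45 -1.31  1.21] [-0.076  0.097  0.012]
```

```bash
python3 -m crank '[[0,[-1.2,-1.3,1],[-0.08,0.1,0.01]],[0,[-1.2,-1.3,1],[-0.08,0.1,0.01]],[0,[-0.6,-0.6,0.5],[-0.06,0.05,0]],[0,[0,0,0],[-0.03,0.03,0]],[0,[0,0,0],[0,0,0]]]'; python3 -c "
from h import *
plan([475,3,105],50,.021)
plan([539,3,62],50,.021)"
```

```text
t: 7.35
tcp_pos: [487.1, 12.4, 120.3]
ee_rot: [-3.108, -0.882, 0.011]
ft_force: [-0.3, -0.6, -0.4]
finger_gap: 0.005
t 7.35 tcp [487.1  12.4 120.3] rot [-3.108 -0.882  0.011] F [-0.3 -0.6 -0.4] gap 0.0
delta cm [-1.96  0.92  0.01] w [-0.026 -0.009 -0.006] minrows 0.3 per row [-1.96  0.92  0.01] [-0.026 -0.009 -0.006]
t 7.35 tcp [487.1  12.4 120.3] rot [-3.108 -0.882  0.011] F [-0.3 -0.6 -0.4] gap 0.0
delta cm [-1.21  1.25  7.67] w [-0.026 -0.009 -0.006] minrows 1.3 per row [-0.6   0.62  3.84] [-0.013 -0.005 -0.003]
```

```bash
python3 -m crank '[[0,[-1,0.5,0],[-0.02,0,0]],[0,[-1,0.4,0],[0,0,0]],[0,[0,0,0],[0,0,0]]]'; python3 -c "
from h import *
plan([539,3,62],50,.021)"
```

```text
t: 7.72
tcp_pos: [476.9, 3.5, 106.1]
ee_rot: [-3.123, -0.885, 0.009]
ft_force: [-0.1, 0.4, 0.2]
finger_gap: 0.009
t 7.72 tcp [476.9   3.5 106.1] rot [-3.123 -0.885  0.009] F [-0.1  0.4  0.2] gap 0.01
delta cm [0.51 0.25 7.6 ] w [-0.01  -0.013 -0.008] minrows 1.2 per row [0.26 0.13 3.8 ] [-0.005 -0.006 -0.004]
```

```bash
python3 -m crank '[[0,[0,0.1,3],[0,0,0]],[0,[0,0,3],[0,0,0]],[0,[0,0,1],[0,0,0]],[0,[0,0,0],[0,0,0]]]'; python3 -c "
from h import *
plan([539,3,64],50,.021)
cap('side','s2.png')"
```

```text
t: 8.22
tcp_pos: [535.0, 4.0, 63.8]
ee_rot: [-3.118, -0.89, 0.005]
ft_force: [-0.3, -0.1, 0.7]
finger_gap: 0.004
t 8.22 tcp [535.    4.   63.8] rot [-3.118 -0.89   0.005] F [-0.3 -0.1  0.7] gap 0.0
delta cm [0.26 0.11 0.29] w [-0.011 -0.017 -0.01 ] minrows 0.1 per row [0.26 0.11 0.29] [-0.011 -0.017 -0.01 ]
```

View pics/s2.png

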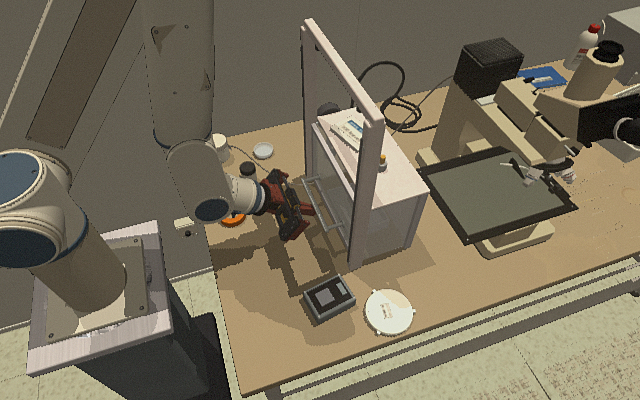

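The closed fingers are at (310,210), under the bar in front of the sash. The bystanders are untouched. Now lifting.

```bash
python3 -m crank '[[0,[0.6,0,-0.3],[0,0,0]],[0,[0.39,0,-0.32],[0,0,0]],[0,[0.39,0,-0.32],[0,0,0]],[0,[0.39,0,-0.32],[0,0,0]],[0,[0.39,0,-0.32],[0,0,0]]]';python3 -m crank '[[0,[0.62,0,-0.5],[0,0,0]],[0,[0.62,0,-0.5],[0,0,0]],[0,[0.62,0,-0.5],[0,0,0]],[0,[0.62,0,-0.5],[0,0,0]]]'
```

```text
t: 8.9
tcp_pos: [530.8, 3.8, 90.4]
ee_rot: [-3.118, -0.877, 0.005]
ft_force: [-0.7, -0.8, -8.9]
finger_gap: 0.007
t: 9.4
tcp_pos: [530.7, 3.7, 124.3]
ee_rot: [-3.118, -0.876, 0.006]
ft_force: [-0.6, 1.5, -6.5]
finger_gap: 0.003
```

```bash
python3 -m crank '[[0,[0.66,0,-0.44],[0,0,0]],[0,[0.66,0,-0.44],[0,0,0]],[0,[0.66,0,-0.44],[0,0,0]],[0,[0.62,0,-0.48],[0,0,0]],[0,[0.62,0,-0.48],[0,0,0]],[0,[0.5,0,-0.38],[0,0,0]],[0,[0.39,0,-0.31],[0,0,0]],[0,[0.3,0,-0.24],[0,0,0]]]';python3 -m crank '[[0,[0.15,0,-0.12],[0,0,0]],[0,[0.15,0,-0.12],[0,0,0]],[0,[0.15,0,-0.12],[0,0,0]]]'
python3 - <<'E'
from h import *
for n in('side','top'):
    c=cap(n,n+'3.png');W=world(c);z=c['range_z'];x,y,h=W[...,0],W[...,1],W[...,2]
    m=(z>0)&(x>537)&(x<556)&(abs(y-3)<90)&(abs(y-3)>35)&(h>80)&(h<330)
    p=W[m];print(n,m.sum());print(np.histogram(p[:,2],bins=np.arange(80,330,5))[0].tolist() if len(p) else '')
E
```

```text
t: 10.4
tcp_pos: [530.7, 3.7, 182.7]
ee_rot: [-3.118, -0.873, 0.008]
ft_force: [-5.1, 2.7, -4.3]
finger_gap: 0.008
t: 10.78
tcp_pos: [530.8, 3.6, 190.7]
ee_rot: [-3.118, -0.876, 0.009]
ft_force: [-5.0, 1.7, -3.6]
finger_gap: 0.009
side 225
[0, 0, 0, 0, 0, 0, 0, 0, 0, 0, 0, 0, 0, 0, 0, 0, 0, 0, 0, 0, 0, 0, 0, 4, 77, 143, 1, 0, 0, 0, 0, 0, 0, 0, 0, 0, 0, 0, 0, 0, 0, 0, 0, 0, 0, 0, 0, 0, 0]
top 342
[0, 0, 0, 0, 0, 0, 0, 0, 0, 0, 0, 0, 0, 0, 0, 0, 0, 0, 0, 0, 0, 0, 0, 0, 74, 251, 17, 0, 0, 0, 0, 0, 0, 0, 0, 0, 0, 0, 0, 0, 0, 0, 0, 0, 0, 0, 0, 0, 0]
```

View pics/side3.png

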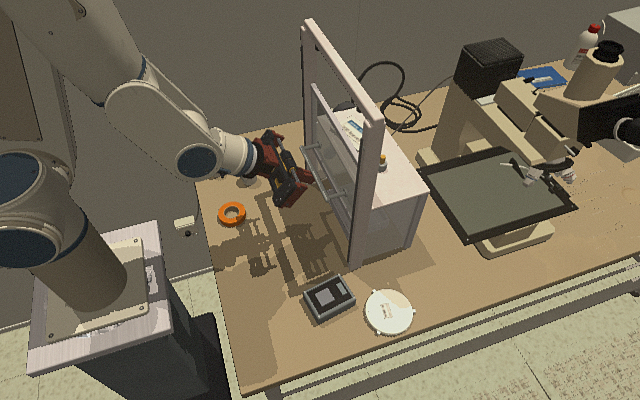

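Bar now at z ≈ 205, so the sash is about 0.116 up. The wrist still feels about 3.6 N. Continuing slowly by feel.

```bash
cat > w.py <<'E'
from h import *
import sys
f=[];
for i in range(1):
    s=manip.read_state();f.append(s['ft_force'])
c=viewer.capture('top');W=world(c);z=c['range_z'];x,y,h=W[...,0],W[...,1],W[...,2]
m=(z>0)&(x>537)&(x<556)&(abs(y-3)<90)&(abs(y-3)>35)&(h>80)&(h<330)
p=W[m];s=manip.read_state()
print('t',round(s['t'],2),'sash h',(np.median(p[:,2])-90.2).round(1),len(p),'F',np.round(f[0],1),'after',s['ft_force'].round(1),'tcp',s['tcp_pos'].round(1))
E
python3 w.py
python3 -m crank '[[0,[0.3,0,-0.28],[0,0,0]],[0,[0.3,0,-0.28],[0,0,0]],[0,[0.3,0,-0.28],[0,0,0]],[0,[0.3,0,-0.28],[0,0,0]],[0,[0.2,0,-0.16],[0,0,0]],[0,[0.15,0,-0.12],[0,0,0]],[0,[0.15,0,-0.12],[0,0,0]]]'; python3 w.py;python3 -m crank '[[0,[0.15,0,-0.12],[0,0,0]],[0,[0.15,0,-0.12],[0,0,0]],[0,[0.15,0,-0.12],[0,0,0]]]'; python3 w.py
```

```text
t 10.93 sash h 116.4 342 F [-5.1  2.  -2.1] after [-5.9  1.5 -1.5] tcp [530.8   3.6 190.9]
t: 11.8
tcp_pos: [530.9, 3.4, 217.7]
ee_rot: [-3.119, -0.882, 0.009]
ft_force: [-3.7, 2.2, -1.5]
finger_gap: 0.003
t 11.85 sash h 143.3 359 F [-3.7  2.2 -1.5] after [-5.2  1.3 -0.9] tcp [531.    3.4 218. ]
t: 12.22
tcp_pos: [531.0, 3.3, 224.0]
ee_rot: [-3.118, -0.882, 0.009]
ft_force: [-4.6, 2.7, -2.1]
finger_gap: 0.005
t 12.28 sash h 149.8 360 F [-4.6  2.7 -2.1] after [-5.2  2.  -1. ] tcp [531.2   3.3 224.3]
```

```bash
python3 -m crank '[[0,[0.15,0,-0.12],[0,0,0]],[0,[0.15,0,-0.12],[0,0,0]],[0,[0.15,0,-0.12],[0,0,0]],[0,[0.15,0,-0.12],[0,0,0]]]'; python3 w.py; python3 -m crank '[[0,[-0.25,0,0.2],[0,0,0]],[0,[-0.25,0,0.2],[0,0,0]],[0,[0,0,0],[0,0,0]]]'; python3 w.py
```

```text
t: 12.78
tcp_pos: [531.2, 3.1, 232.5]
ee_rot: [-3.118, -0.883, 0.008]
ft_force: [-5.3, 2.9, -1.7]
finger_gap: 0.003
t 12.82 sash h 158.3 359 F [-5.3  2.9 -1.7] after [-4.6 -0.1 -0.2] tcp [531.5   3.1 232.9]
t: 13.2
tcp_pos: [534.5, 2.8, 228.7]
ee_rot: [-3.117, -0.891, 0.006]
ft_force: [-0.2, 0.1, 0.2]
finger_gap: 0.004
t 13.25 sash h 159.2 357 F [-0.2  0.1  0.2] after [ 0.3  0.6 -0.2] tcp [534.6   2.8 228.8]
```

```bash
python3 -m crank '[[0,[0.23,0,-0.22],[0,0,0]],[0,[0.15,0,-0.12],[0,0,0]],[0,[0.15,0,-0.12],[0,0,0]],[0,[0.15,0,-0.12],[0,0,0]]]'; python3 w.py; python3 -m crank '[[0,[0.15,0,-0.12],[0,0,0]],[0,[0.15,0,-0.12],[0,0,0]]]'; python3 w.py
```

```text
t: 13.75
tcp_pos: [534.0, 2.6, 237.9]
ee_rot: [-3.117, -0.89, 0.006]
ft_force: [0.3, 0.4, -0.4]
finger_gap: 0.009
t 13.8 sash h 166.2 369 F [ 0.3  0.4 -0.4] after [-0.7  0.4  0.3] tcp [534.2   2.6 238.2]
t: 14.05
tcp_pos: [534.1, 2.5, 242.2]
ee_rot: [-3.117, -0.89, 0.006]
ft_force: [-0.1, 0.3, -0.4]
finger_gap: 0.005
t 14.1 sash h 170.7 374 F [-0.1  0.3 -0.4] after [-0.4 -0.5 -0.4] tcp [534.2   2.5 242.5]
```

```bash
python3 -m crank '[[0,[-0.25,0,0.2],[0,0,0]],[0,[-0.35,0,0.25],[0,0,0]],[0,[-0.3,0,0.2],[0,0,0]],[0,[0,0,0],[0,0,0]]]'; python3 w.py;python3 -m crank '[[0,[0,0,0],[0,0,0]],[0,[0,0,0],[0,0,0]],[0,[0,0,0],[0,0,0]],[0,[0,0,0],[0,0,0]]]'; python3 w.py
```

```text
t: 14.6
tcp_pos: [534.1, 2.7, 231.0]
ee_rot: [-3.117, -0.892, 0.006]
ft_force: [0.5, -0.2, -1.0]
finger_gap: 0.007
t 14.65 sash h 171.2 375 F [ 0.5 -0.2 -1. ] after [-0.1 -0.3  0.5] tcp [534.1   2.7 231.2]
t: 15.15
tcp_pos: [534.3, 2.7, 231.5]
ee_rot: [-3.117, -0.893, 0.006]
ft_force: [-0.7, 0.1, 0.2]
finger_gap: 0.003
t 15.2 sash h 171.1 375 F [-0.7  0.1  0.2] after [-0.1  0.1 -0.7] tcp [534.4   2.7 231.5]
```

The sash held at both 159 and 171 mm with the hand free. Withdrawing and looking for the tray.

```bash
python3 -m crank '[[0,[-0.3,0,-2],[0,0,0]],[0,[-1,0,-4],[0,0,0]],[0,[-2,0,-4],[0,0,0]],[0,[-4,0,-2],[0,0,0]],[0,[-4,0,0],[0,0,0]],[0,[0,0,0],[0,0,0]]]'; python3 w.py
python3 - <<'E'
from h import *
for n in('side','top'):
    c=cap(n,n+'4.png');W=world(c);z=c['range_z']
    for k in ['tray','filter_case']:
        for d in nets.masks_of(n,k)[:2]:
            m=d['pixels']&(z>0)
            p=W[m]
            print(n,k,round(d['score'],2),np.round(d['extent']),m.sum(),np.round(np.median(p,0)) if len(p) else '',np.round(np.percentile(p,[2,98],axis=0)).tolist() if len(p) else '')
    x,y,h=W[...,0],W[...,1],W[...,2]
    m=(z>0)&(x>595)&(x<735)&(abs(y)<110)&(h>25)&(h<42);p=W[m]
    print(n,'rim',len(p),np.percentile(p,[1,50,99],axis=0).round(1).tolist() if len(p) else '')
E
```

```text
t: 15.95
tcp_pos: [406.3, -4.5, 247.5]
ee_rot: [-3.119, -0.864, 0.011]
ft_force: [-0.1, -0.1, -0.4]
finger_gap: 0.005
t 16.0 sash h 171.3 374 F [-0.1 -0.1 -0.4] after [-0.1  1.1 -0.2] tcp [406.4  -4.4 247.7]
side tray 0.56 [339. 212.  26.  50.] 708 [625.  26.   6.] [[604.0, -65.0, 1.0], [653.0, 76.0, 36.0]]
side rim 174 [[604.0, -73.5, 25.5], [608.6, 21.2, 33.7], [644.4, 77.4, 38.8]]
top tray 0.6 [296. 177.   9.   4.] 25 [605.  62.   5.] [[603.0, 49.0, -2.0], [606.0, 71.0, 25.0]]
top rim 1 [[605.1, 55.8, 25.3], [605.1, 55.8, 25.3], [605.1, 55.8, 25.3]]
```

View pics/top4.png

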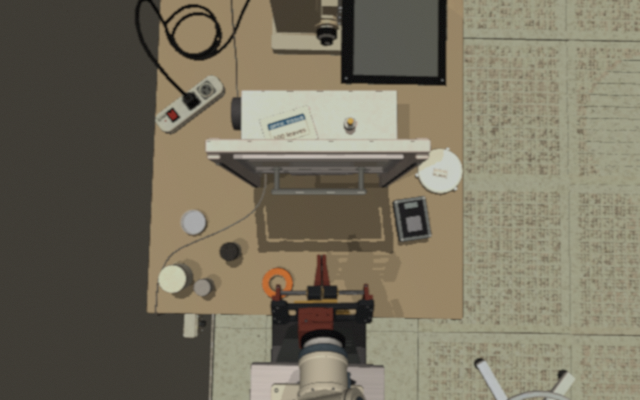

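View pics/side4.png

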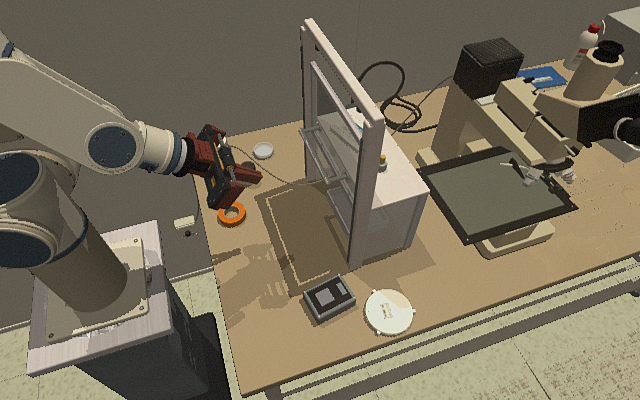

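Sash is up at 171 mm with its bar at (319,191) in the top view. In the side view the tray front is through the opening at (339,212), rim at x ≈ 604, y ≈ -73..77. The arm is clear of the cabinet.

Run:
```python
from h import *
plan([530,2,75],40,.021)
c=cap('side');W=world(c);z=c['range_z'];x,y,h=W[...,0],W[...,1],W[...,2]
m=(z>0)&(x>598)&(x<614)&(abs(y-2)<72)&(h>8)&(h<42);p=W[m]
print(len(p),np.polyfit(p[:,1],p[:,0],1), np.percentile(p[:,0],[5,50,95]))
m=(z>0)&(x>598)&(x<725)&(abs(y-2)<85)&(h>2)&(h<60);p=W[m]
r=np.histogram2d(p[:,0],p[:,2],bins=[np.arange(598,670,6),[2,7,12,17,22,27,32,37,42]])[0].astype(int);print(r)
```

```text
t 16.3 tcp [406.3  -4.2 247.6] rot [-3.119 -0.865  0.011] F [-0.1 -0.4 -0.9] gap 0.01
delta cm [-5.100e+00 -2.000e-02  2.062e+01] w [-0.015 -0.167 -0.005] minrows 3.4 per row [-1.27 -0.01  5.15] [-0.004 -0.042 -0.001]
215 [-2.51563931e-02  6.07278926e+02] [604.36245364 607.08680789 610.62438185]
[[20  0  0  0  0  0  2  0]
 [35 25 28 29 27 17 75  6]
 [ 1  0  1  2  3  4 18  1]
 [20  2  2  4  1  2  4  0]
 [72 11  2  3  1  3  3  0]
 [67  7  0  3  3  2  3  1]
 [53  5  1  3  3  2  1  1]
 [51  5  1  3  2  3  4  0]
 [38  7  1  2  2  0  0  0]
 [29  1  0  0  0  0  0  0]
 [ 0  0  0  0  0  0  0  0]]
```

```bash
python3 -m crank '[[0,[-1.2,0,4.5],[-0.004,-0.05,0]],[0,[-1.2,0,4.5],[-0.004,-0.05,0]],[0,[-1.2,0,4.5],[-0.004,-0.05,0]],[0,[-1.2,0,4],[-0.004,-0.03,0]],[0,[0,0,0],[0,0,0]]]'; python3 -c "
from h import *
plan([545,2,62],40,.021)"
```

```text
t: 16.98
tcp_pos: [503.0, -0.6, 89.8]
ee_rot: [-3.141, -0.691, 0.017]
ft_force: [-0.9, -0.0, 0.7]
finger_gap: 0.005
t 16.98 tcp [503.   -0.6  89.8] rot [-3.141 -0.691  0.017] F [-0.9 -0.   0.7] gap 0.01
delta cm [ 1.47 -0.19  4.82] w [ 0.003  0.008 -0.003] minrows 0.8 per row [ 1.47 -0.19  4.82] [ 0.003  0.008 -0.003]
```

```bash
python3 -m crank '[[0,[0.7,-0.1,2.4],[0,0,0]],[0,[0.6,-0.1,2.2],[0,0,0]],[0,[0,0,0],[0,0,0]],[0,[0,0,0],[0,0,0]]]'; python3 -c "
from h import *
plan([630,2.5,62],40,.021)"
```

```text
t: 17.48
tcp_pos: [540.2, 2.2, 67.1]
ee_rot: [-3.141, -0.694, 0.017]
ft_force: [-0.4, -0.4, -1.0]
finger_gap: 0.004
t 17.48 tcp [540.2   2.2  67.1] rot [-3.141 -0.694  0.017] F [-0.4 -0.4 -1. ] gap 0.0
delta cm [6.58 0.13 6.13] w [ 0.002  0.005 -0.003] minrows 1.5 per row [3.29 0.07 3.07] [ 0.001  0.002 -0.002]
```

```bash
python3 -m crank '[[0,[1.7,0,1.6],[0,0,0]],[0,[1.7,0,1.6],[0,0,0]],[0,[1.6,0,1.5],[0,0,0]],[0,[1.2,0,1.1],[0,0,0]],[0,[0,0,0],[0,0,0]],[0,[0,0,0],[0,0,0]]]'; python3 -c "
from h import *
plan([630,2.5,34],40,.021)
cap('side','s5.png')"; python3 w.py
```

```text
t: 18.23
tcp_pos: [621.4, 3.2, 67.7]
ee_rot: [-3.141, -0.694, 0.016]
ft_force: [0.3, -0.2, 1.1]
finger_gap: 0.007
t 18.23 tcp [621.4   3.2  67.7] rot [-3.141 -0.694  0.016] F [ 0.3 -0.2  1.1] gap 0.01
delta cm [-1.5   0.09  3.14] w [ 0.002  0.004 -0.004] minrows 0.6 per row [-1.5   0.09  3.14] [ 0.002  0.004 -0.004]
t 18.32 sash h 168.9 634 F [ 0.1 -0.4  0.8] after [-0.9  0.1 -0. ] tcp [621.6   3.3  67.6]
```

View pics/s5.png

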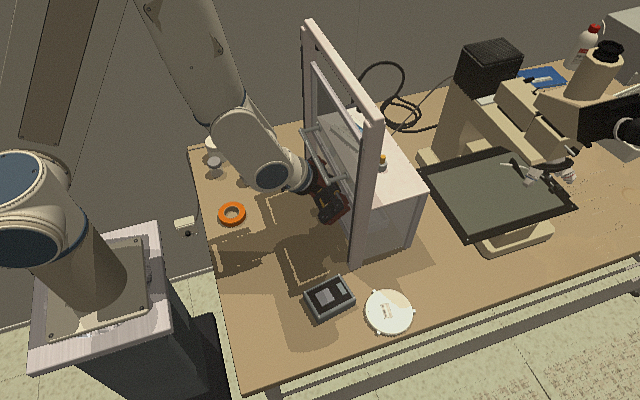

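The hand passes under the raised sash at (325,200) with no contact force. Lowering the fingertip behind the tray's front wall.

```bash
python3 -m crank '[[0,[0,0,1],[0,0,0]],[0,[-0.4,0,0.8],[0,0,0]],[0,[-0.5,0,0.6],[0,0,0]],[0,[-0.3,0,0.3],[0,0,0]],[0,[0,0,0],[0,0,0]],[0,[0,0,0],[0,0,0]]]'; python3 -c "
from h import *
plan([630,2.5,34],40,.021)"
```

```text
t: 19.08
tcp_pos: [628.5, 3.4, 35.5]
ee_rot: [-3.14, -0.691, 0.016]
ft_force: [0.2, 0.4, -0.4]
finger_gap: 0.006
t 19.07 tcp [628.5   3.4  35.5] rot [-3.14  -0.691  0.016] F [ 0.2  0.4 -0.4] gap 0.01
delta cm [0.02 0.1  0.21] w [ 0.002  0.007 -0.004] minrows 0.0 per row [0.02 0.1  0.21] [ 0.002  0.007 -0.004]
```

```bash
python3 -m crank '[[0,[-0.3,0,-0.25],[0,0,0]],[0,[-0.38,0,-0.32],[0,0,0]],[0,[-0.38,0,-0.32],[0,0,0]],[0,[-0.38,0,-0.32],[0,0,0]],[0,[-0.38,0,-0.32],[0,0,0]]]'; python3 w.py
```

```text
t: 19.7
tcp_pos: [605.5, 3.0, 37.8]
ee_rot: [-3.141, -0.697, 0.016]
ft_force: [2.2, 0.5, 0.0]
finger_gap: 0.007
t 19.75 sash h 169.6 590 F [2.2 0.5 0. ] after [1.9 0.8 2.1] tcp [604.8   3.   37.6]
```

```bash
python3 -m crank '[[0,[-0.54,0,-0.40],[0,0,0]],[0,[-0.64,0,-0.49],[0,0,0]],[0,[-0.64,0,-0.49],[0,0,0]],[0,[-0.64,0,-0.49],[0,0,0]],[0,[-0.64,0,-0.49],[0,0,0]],[0,[-0.64,0,-0.49],[0,0,0]],[0,[-0.64,0,-0.5],[0,0,0]]]'; python3 -c "
from h import *
plan([470,0,36],40,.021)
cap('side','s6.png')"
```

```text
t: 20.62
tcp_pos: [550.2, 2.0, 37.7]
ee_rot: [-3.141, -0.707, 0.016]
ft_force: [4.6, -0.2, 4.2]
finger_gap: 0.005
t 20.62 tcp [550.2   2.   37.7] rot [-3.141 -0.707  0.016] F [ 4.6 -0.2  4.2] gap 0.01
delta cm [-6.21  0.06 -5.08] w [ 0.002 -0.009 -0.004] minrows 1.3 per row [-3.11  0.03 -2.54] [ 0.001 -0.004 -0.002]
```

View pics/s6.png

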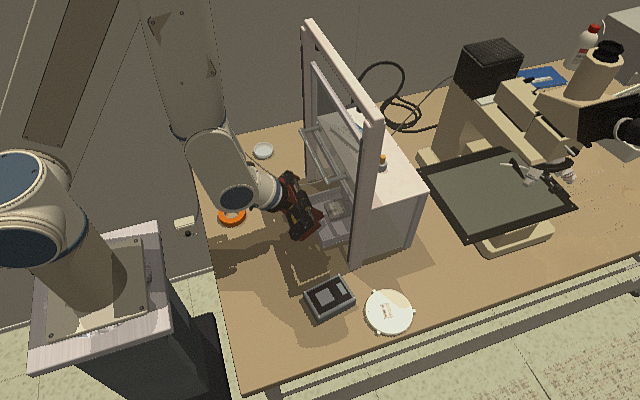

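The tray at (332,222) follows the fingers with the grey case still in it at (337,208). Pulling further.

```bash
python3 -m crank '[[0,[-0.62,0,-0.49],[0,0,0]],[0,[-0.63,0,-0.5],[0,0,0]],[0,[-0.63,0,-0.5],[0,0,0]],[0,[-0.63,0,-0.5],[0,0,0]],[0,[-0.63,0,-0.5],[0,0,0]],[0,[-0.63,0,-0.5],[0,0,0]],[0,[-0.63,0,-0.5],[0,0,0]],[0,[-0.5,0,-0.4],[0,0,0]]]'; python3 -c "
from h import *
plan([465,0,36],40,.021)"
```

```text
t: 21.68
tcp_pos: [486.8, 0.8, 37.8]
ee_rot: [-3.141, -0.717, 0.017]
ft_force: [4.1, 0.2, 4.0]
finger_gap: 0.006
t 21.68 tcp [486.8   0.8  37.8] rot [-3.141 -0.717  0.017] F [4.1 0.2 4. ] gap 0.01
delta cm [-1.76  0.04 -1.3 ] w [ 0.003 -0.019 -0.003] minrows 0.4 per row [-1.76  0.04 -1.3 ] [ 0.003 -0.019 -0.003]
```

```bash
python3 -m crank '[[0,[-0.6,0,-0.48],[0,0,0]],[0,[-0.6,0,-0.48],[0,0,0]],[0,[-0.45,0,-0.36],[0,0,0]],[0,[-0.2,0,-0.16],[0,0,0]],[0,[0,0,0],[0,0,0]]]'
python3 - <<'E'
from h import *
plan([465,0,36],40,.021)
for n in('side','top'):
    c=cap(n,n+'7.png');W=world(c);z=c['range_z'];x,y,h=W[...,0],W[...,1],W[...,2]
    for k in ['tray','filter_case']:
        for d in nets.masks_of(n,k)[:1]:
            p=W[d['pixels']&(z>0)]
            print(n,k,round(d['score'],2),np.round(np.median(p,0)),np.round(np.percentile(p,[1,99],axis=0)).tolist())
    m=(z>0)&(x>500)&(x<640)&(abs(y)<74)&(h>31)&(h<41);p=W[m];print('rim',len(p),np.percentile(p[:,0],[50,90,99]).round(1), p[:,2].mean().round(1))
E
```

```text
t: 22.3
tcp_pos: [462.5, 0.3, 37.8]
ee_rot: [-3.141, -0.721, 0.017]
ft_force: [5.0, 0.3, 4.1]
finger_gap: 0.006
t 22.3 tcp [4.625e+02 3.000e-01 3.780e+01] rot [-3.141 -0.721  0.017] F [5.  0.3 4.1] gap 0.01
delta cm [0.07 0.04 0.3 ] w [ 0.003 -0.023 -0.003] minrows 0.1 per row [0.07 0.04 0.3 ] [ 0.003 -0.023 -0.003]
side tray 0.84 [505. -20.   7.] [[450.0, -77.0, -0.0], [565.0, 75.0, 37.0]]
side filter_case 0.84 [525.  14.  18.] [[498.0, -10.0, 3.0], [554.0, 60.0, 22.0]]
rim 168 [559.5 563.7 566.2] 34.3
top tray 0.77 [495. -20.   5.] [[450.0, -77.0, -0.0], [556.0, 71.0, 38.0]]
top filter_case 0.73 [527.  18.  19.] [[499.0, -11.0, 6.0], [556.0, 45.0, 24.0]]
rim 72 [533.  551.9 556.6] 35.6
```

View pics/top7.png

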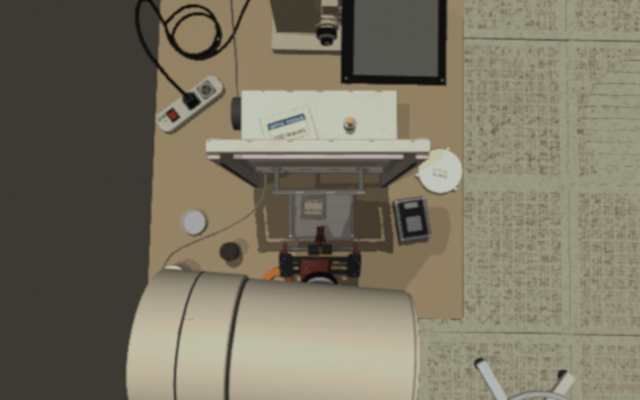

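The tray is out at (322,215), rear rim at x ≈ 566 against the sash plane at x ≈ 590, flat, with the case in it at (313,207). Releasing the hook and withdrawing.

```bash
python3 -m crank '[[0,[0.35,0,0.28],[0,0,0]],[0,[0.3,0,0.1],[0,0,0]],[0,[0.7,0,-0.7],[0,0,0]],[0,[1.2,0,-1.4],[0,0,0]],[0,[1.3,0,-1.5],[0,0,0]],[0,[1,0,-2.5],[0,0,0]],[0,[0,0,-4],[0,0,0]],[0,[0,0,-4],[0,0,0]],[0,[0,0,0],[0,0,0]]]'
python3 - <<'E'
from h import *
plan([465,0,36],40,.021)
for n in('side','top'):
    c=cap(n,n+'8.png');W=world(c);z=c['range_z'];x,y,h=W[...,0],W[...,1],W[...,2]
    for k in ['tray','filter_case','objective_can_1','shipper_1','petri_1']:
        for d in nets.masks_of(n,k)[:1]:
            p=W[d['pixels']&(z>0)]
            print(n,k,round(d['score'],2),np.round(np.median(p,0)),np.round(np.percentile(p,[1,99],axis=0)).tolist())
    m=(z>0)&(x>440)&(x<590)&(abs(y)<85)&(h>31)&(h<41);p=W[m];print('rim',len(p),np.percentile(p[:,0],[1,50,99]).round(1), np.linalg.lstsq(np.c_[p[:,:2],np.ones(len(p))],p[:,2],rcond=None)[0].round(3),cv2.minAreaRect(p[:,:2].astype(np.float32)))
E
python3 w.py
```

```text
t: 23.72
tcp_pos: [401.4, -0.6, 176.3]
ee_rot: [3.141, -0.704, 0.017]
ft_force: [0.1, -0.2, 0.3]
finger_gap: 0.004
t 23.73 tcp [401.4  -0.6 176.3] rot [ 3.141 -0.704  0.017] F [ 0.1 -0.2  0.3] gap 0.0
delta cm [-4.24  0.04 14.8 ] w [ 0.004 -0.006 -0.003] minrows 2.5 per row [-1.41  0.01  4.93] [ 0.001 -0.002 -0.001]
side tray 0.6 [498. -11.   7.] [[448.0, -77.0, -0.0], [565.0, 85.0, 37.0]]
side filter_case 0.63 [526.  15.  18.] [[498.0, -10.0, 6.0], [555.0, 49.0, 22.0]]
side shipper_1 0.8 [ 619. -288.   14.] [[571.0, -336.0, 5.0], [675.0, -234.0, 18.0]]
side petri_1 0.62 [484. 302.  16.] [[456.0, 277.0, -1.0], [512.0, 338.0, 20.0]]
rim 393 [447.3 504.4 565.6] [-1.0000e-03 -0.0000e+00  3.4856e+01] ((506.45538330078125, -0.07166290283203125), (116.53837585449219, 153.47930908203125), 1.6122863292694092)
top tray 0.81 [491. -19.   5.] [[449.0, -77.0, -0.0], [556.0, 70.0, 38.0]]
top filter_case 0.76 [528.  16.  19.] [[499.0, -11.0, 8.0], [556.0, 45.0, 257.0]]
top objective_can_1 0.71 [420. 205.  58.] [[399.0, 188.0, -0.0], [440.0, 242.0, 63.0]]
top shipper_1 0.61 [ 619. -288.   15.] [[570.0, -337.0, 1.0], [675.0, -232.0, 21.0]]
top petri_1 0.78 [487. 305.  17.] [[459.0, 276.0, -1.0], [514.0, 340.0, 21.0]]
rim 334 [448.  464.2 554.7] [ 2.0000e-03 -1.0000e-03  3.3988e+01] ((502.260498046875, -2.6937255859375), (106.04754638671875, 149.1832733154297), 1.2042641639709473)
t 24.38 sash h 170.9 374 F [-0.7  0.4  0. ] after [-0.6  0.3 -0.4] tcp [402.4  -0.5 173.5]
```

View pics/side8.png

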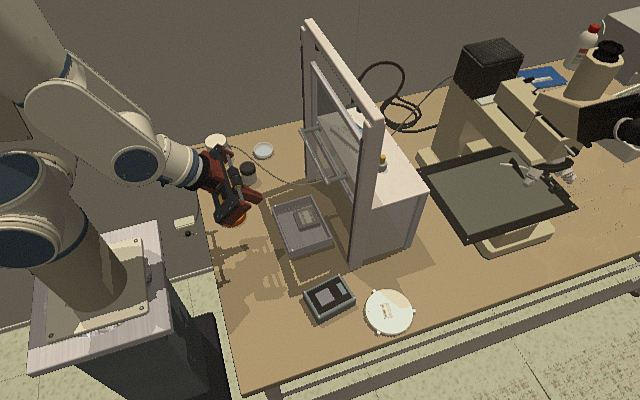

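Run:
```python
import cv2,numpy as np
o=[cv2.resize(cv2.imread('pics/'+f)[270:325,295:365],None,fx=5,fy=5) for f in('side0.png','side8.png')]
cv2.imwrite('pics/pod.png',np.hstack(o))
```

```text
(no output)
```

View pics/pod.png

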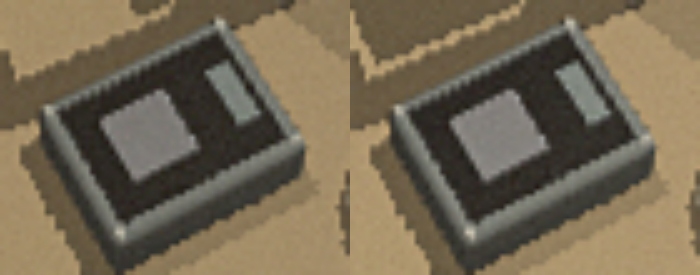

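The tray stands flat at (300,222) with the case at (305,218). The sash is still up, and the bystanders are where they were. The pod's display gives no visible sign of the press, but the measured force was well past the threshold. Handing in.

```bash
python3 -c "
from h import *
print(manip.sign_off())"
```

```text
the job is handed in; nothing more can be done
None
```

I handed the job in at about 24.4 s, with all three parts done in the order asked. My last checks agreed, except that the key press could only be confirmed by force.

- **Key:** I pressed it with closed fingers, reading about 9 to 12 N for roughly 0.7 s, well above 5 N and below 50 N. The pod's display looked the same before and after, so the picture doesn't confirm that the key worked.
- **Sash:** I lifted it by its bar and tested it with the hand lowered clear; it held at 159 mm and again at 171 mm. I left it at 171 mm, and the last check, about 10 s later, read 170.9 mm. Two readings of about 169 mm while the hand was under the sash included points from the wrist, so I disregarded them.
- **Tray:** I hooked it behind its front wall and drew it straight out with about 5 N. Its rear rim stands at x ≈ 566 mm, about 24 mm in front of the sash plane at x ≈ 590 mm. It is flat, and the case is still in it.
- **Other things on the bench:** the canister, shipper and dish are where they were, within measuring error. The canister was only found in the top view at the end.
- **Arm:** at the end it was clear of everything, with wrist force near zero.

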